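# Set the work light's sliding leg at its length ring and lock the cam lever

## Robot

A 6-joint arm with a two-finger parallel gripper is mounted at the origin on a cart in front of the work surface, level with it; the furniture and walls round the work are solid. World frame = base frame: x ahead of the robot, y to its left, z up, the work surface at z = 0. Lengths are in m, angles in rad, forces in N, time in s.
With the tool pointing down it reaches from about 0.3 to 0.775 m from the base axis. Payload 14.6 kg.
Tool frame: the origin (TCP) lies between the finger pads, 19 mm behind the fingertips; this is the grasp point; z points along the fingers, y is the line along which they close (so a half turn about z gives the same grasp; the last joint's range is limited). The gripper opens to 94 mm and grips with 3 to 60 N. Pads are 16 mm wide; open, the fingers measure 119 mm over their backs; the gripper's body (75 mm by 177 mm) begins 78 mm behind the grasp point.
Start: joints at [-0.067, 0.3, 1.521, -0, 1.321, -0.067], TCP at [0.55, -0, 0.224] pointing down, gripper open.
Joint ranges: [-3.03, 3.03], [-0.79, 2.21], [0.23, 2.52], [-1.04, 4.18], [0, 3.07], [-2.55, 2.55]. Speed limits (rad/s): [2.22, 2.22, 2.57, 3.14, 3.14, 3.14].

## Interface

Orientations are given as [roll, pitch, yaw] about the fixed x, y, z axes, in that order (R = Rz(yaw) Ry(pitch) Rx(roll)).
In Python, from station import telemetry, viewer, hand_in gives the robot as it stands.
- The arm moves only by the tool step_arm, never from a script. Its argument "plan" is a list of rows, each an object of numbers: "dx", "dy", "dz": the shift along the tool's x, y, z scaled (see below); "rx", "ry", "rz": the turn, a rotation vector about the tool's x, y, z scaled (see below); "claw": the closure, from 0 (fully open) to 1 (shut). In form: [{"dx": .., "dy": .., "dz": .., "rx": .., "ry": .., "rz": .., "claw": ..}, ...]. A call has 1 to 10 rows; each row shifts and turns the commanded pose from where the row before left it, along the tool's axes as they then stand; what a row does not reach is not made up. The controller multiplies each number of a shift by 0.1 m and each number of a turn by 90 degrees. A row lasts 1/10 s, in which the tool goes at most 50 mm and 8.59 degrees, less where a joint would pass 70% of its speed; a pose out of reach is approached as far as the arm can. A call with a number of a shift or a turn outside -1 to 1 is refused whole. A call with a gripper value outside its range is refused whole. The fingers move at their own pace and stop on an object; "grip_force" is the grip in N (left out, the last holds). Time passes only in rows, so rows that do not move let the fingers close. It gives the time, the measured TCP pose, the force, the opening and the grip force at its end, in the units of the state.
- telemetry.get_obs(): the state, without advancing time (a new reading comes with each control period).
- viewer.camera(name): name is "scene" or "side" or "wrist"; returns a dict with "img" (420x560x3 uint8, red, green, blue), "z_map" (420x560 float32, m along the optical axis (not along the pixel's ray), 0 where there is no reading), "fx", "fy", "cx", "cy" (pixels), "R" (3x3) and "t" (3): a world point X has camera coordinates R X + t; the wrist camera has in their place "tool_from_camera" (4x4, takes a point from camera to tool coordinates, whose origin is the TCP and whose axes are the flange's). Camera axes: x right, y down, z forward; pixel columns grow to the right and rows downward; lengths in m; the calibration is good to about 2 mm. A picture is of the moment at which its call begins: read the wrist's pose just before it.
- hand_in(): hands the job in; it is judged then, once.
Trained networks look in a picture, given as the dict that the camera call returned (one of the last four; its "shot" number tells which), for a name from the list of things; names that differ only in an ending like _2 or _b are one class to them, and where a whole thing is asked for, a point or a joint stands for the part that bears it (a point fixed in the world has none). Each returns a list of dicts, best first, with "score" (0 to 1); they miss things now and then, are a little off and sometimes report something else, mostly with a low value. They report only what shows in the picture. A call takes as long as a camera call.
- viewer.recognise(target, picture): "rect" ([left, top, right, bottom] in pixels, round what is visible of it).
The state is a dict: "time_s": time; "qpos": joint angles; "joint_vel": joint speeds; "tau": joint torques, N m; "ee_pos": TCP position; "eef_rot": TCP orientation; "force": force on the tool from outside, world axes, zero at the start; "moment": the same for the moment, N m; "grip_width": finger opening in m; "grip_force": force on a finger pad.
Only numpy, scipy, OpenCV 4.12 (cv2) and the standard library are available. Lean on these libraries where they do the work, as an engineer would, in place of code of your own. Each camera call takes 0.05 s, during which the arm holds its last target. There are 200 camera calls.

## Task

The work light on the low wooden box has slid down its leg. Pinch its black arm and the open red cam lever together between the fingers, raise the sliding leg until the top edge of its black collar is level with the underside of the orange length ring, steady it there with the lever still open, and then, keeping it at the ring, squeeze the lever fully shut against the arm. Finish still gripping arm and shut lever, since I will tighten the safety screw while you hold it, and leave the things on the bench where they are.

Things in the scene. Friction and masses are not known exactly. Their poses are not given: they have to be found in the camera images.
- stand: Fixed part of the work light: round dark foot, 112 mm across, on the low wooden box, and upright in it the lower leg, an aluminium tube 22 mm thick with a black cap, 241 mm high in all. Origin: centre of the foot's underside; z up along the tube's axis. At yaw 0 the arm of the sliding leg points roughly along -x, toward the robot (swung up to 0.15 rad at the start). It cannot move.
- length_ring: Orange rubber ring fixed round the lower leg, 30 mm across, 6 mm high: the length mark, at another height each time. Origin: centre of its underside, on the leg's axis. It cannot be shifted.
- collar_top (a point): Centre of the top edge of the sliding leg's black collar (38 mm across, 40 mm high), on the tube's axis. The leg is at its mark when this point is at the height of length_ring's origin.
- grip (a point): Place to grip, inside the collar's straight level arm, 100 mm out from the tube's axis. Axes: x from here to the tube, y across the arm to the lever's side, z up. The arm reaches 9 mm each side of here in y, 12 mm up and down, and ends 28 mm beyond at -x; under it is free air. The lever is on the +y side: arm and shut lever together span y = -9 to +21 mm.
- lever_tip (a point): Outer face of the red cam lever's round tip at mid height, 86 mm from its pin. The lever is 10 mm thick, 20 mm high, at the arm's height. A pinch here is taken across the arm: one finger on the arm's bare side, one on the lever's outer face.
- leg_height (a joint): Height of the sliding leg (with arm, lever and lamp 0.3 to 0.45 kg) above its lowest position, m, 0 to 0.125. It drops if let go with the lever open. The leg also swings freely about the tube (+-0.5 rad), so the arm centres itself between the fingers as they close.
- cam_lever (a joint): Angle of the red cam lever, rad: 0 shut along the arm, 0.5 the most open, 0.32 to 0.40 at the start. It turns about an upright pin 27 mm out from the tube's axis and stays where it is left; moving it takes about 10 N near the tip, so a pinch that stops short of shutting it carries the leg. From 0.2 rad down the cam bears on the tube (up to 15 N); below 0.07 it is over centre and stays shut.
- leg: The sliding upper leg: black collar and arm, aluminium tube behind the lower leg, yellow lamp head on top (106x74 mm, its top 303 mm above the origin). Origin: centre of the collar's underside, on the lower leg's axis; axes as for grip.
- screw_tin: round green tin with white press lid, 68 mm across, 44 mm high, standing on the bench; origin at the centre of its underside; a bystander
- tape_measure: yellow tape measure, 39x90x64 mm, standing on the bench; origin at the centre of its underside; a bystander
- offcut: pine offcut lying flat, 60x90x40 mm; origin at the centre of its underside; a bystander
- staple_box: carton of staples, pale top and dark sides, 74x118x36 mm, lying flat; origin at the centre of its underside; a bystander
- marker: black marker pen lying on the bench, 128 mm long, 17 mm thick; origin at the centre of its underside; a bystander
- pliers: pliers with red grips lying flat, 172 mm long, 17 mm thick; origin at the centre of its underside; a bystander

How it is judged:
By the outcome, as a careful person would: the job done as asked, in the order asked, and still so for the second after the job is handed in, while the arm keeps its last pose, push and grip.
It also fails if it takes over 35 s, if anything falls off the work surface, if the arm or the gripper's body presses on something with over 40 N, if the wrist force passes 120 N, or if a joint passes its speed limit or range.

## Working session

There is one attempt and no reset: what is moved stays moved. The work goes in short steps, Python scripts to look and compute and a tool call to move; the robot and the scene stay as the last step left them, time stands still between calls to the robot, and variables do not carry over. Pictures are saved under pics/ and viewed, at most 10 in all, crops included, and the job is handed in when it is done.

Besides the shell and the picture viewer there is one more tool, called after "Emit:" by a JSON object that holds its "fn" and its "kwargs". step_arm: Moves the arm, as the interface text tells. Shifts and turns lie within -1 to 1; 1 stands for 0.1 m of shift or 90 degrees of turn. Its arguments: {"type":"object","properties":{"plan":{"type":"array"},"grip_force":{"type":"number"}},"required":["plan"]}

```bash
mkdir -p pics; ls
cat > h.py <<'E'
import numpy as np, cv2
from station import telemetry, viewer, hand_in
def save(p,n): cv2.imwrite('pics/'+n,cv2.cvtColor(p['img'],cv2.COLOR_RGB2BGR))
def cloud(p):
    z=p['z_map']; v,u=np.mgrid[:z.shape[0],:z.shape[1]]
    c=np.stack([(u-p['cx'])/p['fx']*z,(v-p['cy'])/p['fy']*z,z],-1)
    w=(c-p['t'])@p['R']; w[z==0]=np.nan
    return w
E
python3 - <<'E'
from h import *
for n in('scene','side'):
    p=viewer.camera(n); save(p,n+'1.png'); np.savez(n+'1.npz',**p)
    for t in('leg','length_ring','stand','cam_lever','lever_tip','grip','collar_top'):
        try: print(n,t,[(np.round(d['rect']).tolist(),round(d['score'],2)) for d in viewer.recognise(t,p)][:2])
        except Exception as e: print(n,t,e)
a=cv2.imread('pics/scene1.png');b=cv2.imread('pics/side1.png')
o=telemetry.get_obs();print(o)
E
```

```text
pics
scene leg [([177.0, 70.0, 280.0, 263.0], 0.8)]
scene length_ring [([219.0, 179.0, 236.0, 185.0], 0.47), ([317.0, 284.0, 364.0, 324.0], 0.41)]
scene stand [([176.0, 69.0, 284.0, 264.0], 0.92)]
scene cam_lever [([227.0, 225.0, 255.0, 262.0], 0.71)]
scene lever_tip [([228.0, 230.0, 256.0, 262.0], 0.67)]
scene grip [([174.0, 69.0, 281.0, 262.0], 0.75)]
scene collar_top [([173.0, 67.0, 283.0, 263.0], 0.61)]
side leg [([175.0, 87.0, 306.0, 265.0], 0.87)]
side length_ring []
side stand [([180.0, 89.0, 302.0, 285.0], 0.64), ([178.0, 89.0, 303.0, 265.0], 0.64)]
side cam_lever [([241.0, 241.0, 292.0, 266.0], 0.79)]
side lever_tip [([247.0, 237.0, 295.0, 266.0], 0.6)]
side grip [([179.0, 90.0, 303.0, 266.0], 0.95)]
side collar_top [([178.0, 87.0, 301.0, 265.0], 0.6)]
{'time_s': 0.8, 'qpos': array([-6.65706367e-02,  2.99890293e-01,  1.52102014e+00,  2.56207009e-05,
        1.32072825e+00, -6.65655534e-02]), 'joint_vel': array([ 0.00097195, -0.00061568, -0.00024411, -0.00035447,  0.00167879,
       -0.00113691]), 'tau': array([-1.36930808e-03, -5.31631887e+01, -3.52909470e+01,  7.08315661e-02,
        2.12122552e-02, -1.00370357e-05]), 'ee_pos': array([5.49975553e-01, 2.11115844e-05, 2.24242381e-01]), 'eef_rot': array([-3.14154838e+00, -2.78302066e-05,  1.57078490e+00]), 'force': array([-1.28910153, -0.7199811 , -0.21882929]), 'moment': array([ 0.00876549,  0.02040849, -0.02709732]), 'grip_force': 0.0, 'grip_width': 0.09357659043826916}
```

View pics/scene1.png

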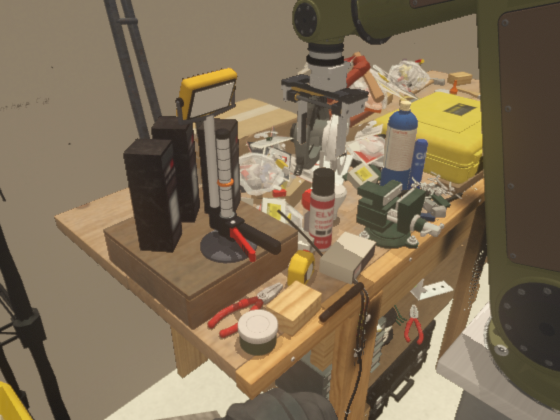

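View pics/side1.png

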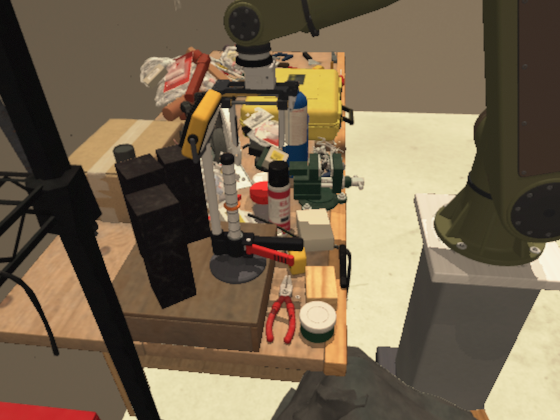

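The scene picture shows the ring at (226,183), the collar near (230,228), and the red lever from (230,228) to (253,258) with the arm on its right. In the side picture the ring is at (231,207), with the arm running to (300,243) and the lever below it. Next I'll measure these in 3D.

```bash
cat >> h.py <<'E'
def masks(p):
    h=cv2.cvtColor(p['img'],cv2.COLOR_RGB2HSV).astype(int); H,S,V=h[...,0],h[...,1],h[...,2]
    return dict(orange=(H>6)&(H<16)&(S>170)&(V>150), red=((H<5)|(H>174))&(S>170)&(V>100), yellow=(H>18)&(H<28)&(S>170)&(V>120), black=(V<60))
E
python3 - <<'E'
from h import *
R={'scene':[(214,174,240,192),(222,220,262,268),(212,210,284,268),(174,65,240,125)],'side':[(222,200,242,214),(236,236,300,270),(215,225,304,256),(178,85,225,160)]}
for n in R:
    p=dict(np.load(n+'1.npz')); w=cloud(p); m=masks(p)
    print(n,'campos',(-p['R'].T@p['t']).round(3),p['fx'])
    for (l,t,r,b),c in zip(R[n],('orange','red','black','yellow')):
        k=m[c][t:b,l:r]; q=w[t:b,l:r][k]; vv,uu=np.nonzero(k)
        q=q[~np.isnan(q[:,0])]
        print(c,len(q),'uv',uu.mean()+l,vv.mean()+t,'rows',vv.min()+t,vv.max()+t); print(np.percentile(q,[2,10,50,90,98],axis=0).round(3).tolist())
    # scan tube column: points near ring
a=cv2.imread('pics/scene1.png')[165:275,170:290];b=cv2.imread('pics/side1.png')[190:290,200:310]
f=lambda i:cv2.resize(i,(400,400),interpolation=cv2.INTER_CUBIC)
cv2.imwrite('pics/crop.png',np.hstack([f(a),f(b)]))
# obstacles near: height profile from side/scene clouds
for n in R:
    w=cloud(dict(np.load(n+'1.npz'))).reshape(-1,3); 
    s=w[(abs(w[:,0]-.6)<.25)&(w[:,2]>.05)&(w[:,2]<.45)&(abs(w[:,1]-.2)<.3)]
    xi=np.arange(.4,.86,.05); yi=np.arange(-.1,.51,.05)
    for x in xi: print(round(x,2),[ (lambda g:round(float(np.percentile(g,98)),2) if len(g)>3 else 0)(s[(abs(s[:,0]-x)<.025)&(abs(s[:,1]-y)<.025),2]) for y in yi])
E
```

```text
scene campos [-0.031  0.739  0.629] 473.62540617206287
orange 34 uv 226.9142857142857 183.37142857142857 rows 179 185
[[0.541, 0.228, 0.205], [0.542, 0.254, 0.225], [0.545, 0.268, 0.226], [0.552, 0.276, 0.227], [0.582, 0.277, 0.228]]
red 270 uv 242.13919413919413 242.05128205128204 rows 227 260
[[0.443, 0.265, 0.13], [0.446, 0.278, 0.133], [0.488, 0.289, 0.144], [0.523, 0.303, 0.146], [0.529, 0.305, 0.147]]
black 507 uv 229.7 227.7921568627451 rows 210 245
[[0.465, 0.262, 0.12], [0.484, 0.263, 0.123], [0.546, 0.277, 0.14], [0.577, 0.281, 0.154], [0.582, 0.282, 0.156]]
yellow 826 uv 202.51269649334947 83.98790810157195 rows 68 118
[[0.566, 0.217, 0.357], [0.567, 0.23, 0.381], [0.574, 0.288, 0.407], [0.584, 0.315, 0.413], [0.589, 0.316, 0.414]]
side campos [0.39  0.871 0.656] 429.65992823411625
orange 24 uv 236.625 205.58333333333334 rows 201 209
[[0.541, 0.256, 0.223], [0.542, 0.26, 0.223], [0.544, 0.269, 0.226], [0.549, 0.275, 0.227], [0.552, 0.277, 0.227]]
red 379 uv 268.84776902887137 252.86876640419948 rows 244 265
[[0.445, 0.275, 0.127], [0.45, 0.278, 0.13], [0.491, 0.289, 0.141]
[... 1068 characters left out ...]
0, 0.22, 0, 0, 0, 0, 0, 0, 0, 0]
0.4 [0.12, 0.12, 0.45, 0, 0, 0, 0, 0, 0, 0, 0, 0, 0]
0.45 [0.12, 0.12, 0.35, 0.36, 0, 0, 0.06, 0.15, 0.15, 0, 0, 0, 0]
0.5 [0.11, 0.39, 0.43, 0.39, 0.09, 0.08, 0, 0.15, 0.15, 0.08, 0.08, 0, 0]
0.55 [0.08, 0.09, 0.43, 0.45, 0.1, 0.08, 0.41, 0.41, 0.41, 0.08, 0.08, 0, 0]
0.6 [0, 0.35, 0.42, 0.45, 0.17, 0.14, 0.41, 0.41, 0.41, 0.34, 0.08, 0, 0]
0.65 [0.23, 0.21, 0.35, 0.35, 0.18, 0.28, 0.28, 0.29, 0.29, 0.29, 0.29, 0, 0]
0.7 [0.16, 0.2, 0.15, 0, 0, 0.28, 0.29, 0.29, 0.29, 0.29, 0.24, 0, 0]
0.75 [0, 0, 0, 0, 0, 0, 0, 0.29, 0.29, 0.08, 0.08, 0, 0]
0.8 [0.17, 0.15, 0, 0, 0.24, 0, 0.08, 0.08, 0.08, 0.08, 0, 0, 0]
0.85 [0.15, 0.15, 0, 0, 0.24, 0, 0, 0, 0, 0, 0, 0, 0]
```

View pics/crop.png

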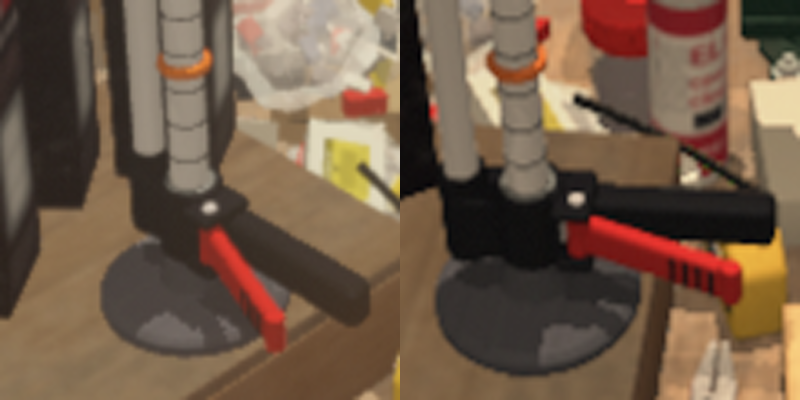

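The crops show the ring clear of the collar. The arm points toward the robot, and the lever is open on its +y side with nothing under either. I'll fit the axis, arm line and heights.

```bash
cat > fit.py <<'E'
from h import *
from scipy.optimize import least_squares
def axisfit(q,r,x0):
    f=lambda a:np.hypot(q[:,0]-a[0],q[:,1]-a[1])-r
    s=least_squares(f,x0,loss='soft_l1',f_scale=.002); return s.x,np.median(abs(f(s.x)))
E
python3 - <<'E'
from fit import *
import json
A=[]
for n in('scene','side'):
    p=dict(np.load(n+'1.npz')); w=cloud(p).reshape(-1,3); im=p['img'].reshape(-1,3).astype(int); m={k:v.ravel() for k,v in masks(p).items()}
    near=np.hypot(w[:,0]-.55,w[:,1]-.26)<.035
    g=(im.min(1)>70)&near&(w[:,2]>.17)&(w[:,2]<.3)
    for lo,hi in((.17,.22),(.24,.28),(.17,.28)):
        q=w[g&(w[:,2]>lo)&(w[:,2]<hi)]; c=axisfit(q,.011,[.555,.262]); print(n,'tube',lo,len(q),c[0].round(4),c[1].round(4))
    ax=c[0];A.append(ax)
    d=np.hypot(w[:,0]-ax[0],w[:,1]-ax[1])
    o=m['orange']&(d<.02)&(w[:,2]>.15); print('ring z',np.sort(w[o][:,2]).round(4).tolist())
    b=(im.max(1)<75)&(abs(d-.019)<.006)&(w[:,2]>.1)&(w[:,2]<.18); print('collar z pct',np.percentile(w[b][:,2],[50,90,95,99,100]).round(4))
    t=(im.max(1)<90)&(d<.02)&(w[:,2]>.14)&(w[:,2]<.17); print('collartop flat',np.percentile(w[t][:,2],[50,75,90,97]).round(4))
    arm=(im.max(1)<75)&(d>.05)&(d<.135)&(w[:,0]<ax[0]-.03)&(w[:,2]>.115)&(w[:,2]<.17)&(abs(w[:,1]-ax[1])<.05)
    q=w[arm]; print('arm',len(q),'dmax',d[arm].max().round(3),'z',np.percentile(q[:,2],[2,50,90,98]).round(4))
    top=q[q[:,2]>np.percentile(q[:,2],98)-.004]
    k=np.polyfit(top[:,0],top[:,1],1);print(' top center line yaw',np.arctan(k[0]).round(3),'y at x=.455',np.polyval(k,.455).round(4),'y at axis',np.polyval(k,ax[0]).round(4),'ptp',np.ptp(top,axis=0).round(3))
    r=m['red']&(d<.14)&(d>.02)&(w[:,2]>.11)&(w[:,2]<.17); q=w[r]; tp=q[q[:,2]>np.percentile(q[:,2],98)-.004]
    k=np.polyfit(tp[:,0],tp[:,1],1);print('lever top yaw',np.arctan(k[0]).round(3),'y at .455',np.polyval(k,.455).round(4),'z',np.percentile(q[:,2],[2,98]).round(4),'xmin',np.percentile(q[:,0],1).round(4),'ymax',np.percentile(q[:,1],99).round(4))
E
```

```text
scene tube 0.17 386 [0.5592 0.2634] 0.0024
scene tube 0.24 355 [0.5593 0.2633] 0.0024
scene tube 0.17 880 [0.5595 0.2634] 0.0026
ring z [0.2224, 0.2246, 0.2246, 0.2246, 0.2246, 0.2247, 0.2251, 0.2253, 0.2255, 0.2255, 0.2257, 0.2258, 0.2258, 0.226, 0.226, 0.2261, 0.2262, 0.2263, 0.2263, 0.2266, 0.2267, 0.2268, 0.2268, 0.2269, 0.2269, 0.2271, 0.2271, 0.2273, 0.2274, 0.2274, 0.2277, 0.2277, 0.2279]
collar z pct [0.1366 0.1554 0.1567 0.1617 0.1628]
collartop flat [0.1541 0.1557 0.1568 0.1608]
arm 515 dmax 0.132 z [0.1286 0.1433 0.148  0.1491]
 top center line yaw 0.015 y at x=.455 0.2574 y at axis 0.259 ptp [0.079 0.016 0.005]
lever top yaw -0.325 y at .455 0.2983 z [0.1296 0.1467] xmin 0.4425 ymax 0.3053
side tube 0.17 300 [0.5583 0.2625] 0.0014
side tube 0.24 308 [0.558  0.2624] 0.0013
side tube 0.17 718 [0.5583 0.2625] 0.0014
ring z [0.2227, 0.2228, 0.2228, 0.223, 0.2236, 0.2241, 0.2244, 0.225, 0.2252, 0.2254, 0.2255, 0.2255, 0.2255, 0.2256, 0.2257, 0.2257, 0.2264, 0.2264, 0.2265, 0.2267, 0.2267, 0.2269, 0.2271, 0.2271]
collar z pct [0.1357 0.1545 0.1555 0.1604 0.1615]
collartop flat [0.1532 0.1547 0.1555 0.1568]
arm 556 dmax 0.129 z [0.1257 0.1417 0.1468 0.1479]
 top center line yaw 0.059 y at x=.455 0.2567 y at axis 0.2628 ptp [0.078 0.02  0.005]
lever top yaw -0.333 y at .455 0.2993 z [0.1271 0.1456] xmin 0.4444 ymax 0.306
```

Run:
```python
from h import *
p=viewer.camera('wrist'); print(p['tool_from_camera'].round(3),p['fx'],p['cx'],p['cy'])
print(telemetry.get_obs()['time_s'])
```

```text
[[ 0.    -0.963 -0.268  0.079]
 [ 1.     0.     0.     0.   ]
 [-0.    -0.268  0.963 -0.16 ]
 [ 0.     0.     0.     1.   ]] 369.0580107015246 282.9391773613887 209.57897166403083
0.85
```

Emit:
{"fn": "step_arm", "kwargs": {"plan": [{"dx": 0.3,"dy": -0.2,"dz": -0.2,"rx": 0,"ry": 0,"rz": 0,"claw": 0},{"dx": 0.4,"dy": -0.2,"dz": -0.2,"rx": 0,"ry": 0,"rz": 0,"claw": 0},{"dx": 0.4,"dy": -0.2,"dz": -0.2,"rx": 0,"ry": 0,"rz": 0,"claw": 0},{"dx": 0.4,"dy": -0.2,"dz": -0.2,"rx": 0,"ry": 0,"rz": 0,"claw": 0},{"dx": 0.4,"dy": -0.2,"dz": -0.1,"rx": 0,"ry": 0,"rz": 0,"claw": 0},{"dx": 0.4,"dy": 0,"dz": 0,"rx": 0,"ry": 0,"rz": 0,"claw": 0},{"dx": 0.4,"dy": 0,"dz": 0,"rx": 0,"ry": 0,"rz": 0,"claw": 0},{"dx": 0,"dy": 0,"dz": 0,"rx": 0,"ry": 0,"rz": -0.09,"claw": 0},{"dx": 0,"dy": 0,"dz": 0,"rx": 0,"ry": 0,"rz": -0.09,"claw": 0},{"dx": 0,"dy": 0,"dz": 0,"rx": 0,"ry": 0,"rz": -0.09,"claw": 0}]}}

```text
time_s: 1.85
ee_pos: [0.4499, 0.2703, 0.3141]
eef_rot: [-3.141, 0.0, 2.001]
force: [-0.5, 0.1, -0.5]
grip_width: 0.0939
grip_force: 0.0
```

Emit:
{"fn": "step_arm", "kwargs": {"plan": [{"dx": 0,"dy": 0,"dz": 0,"rx": 0,"ry": 0,"rz": -0.09,"claw": 0},{"dx": 0,"dy": 0,"dz": 0,"rx": 0,"ry": 0,"rz": -0.09,"claw": 0},{"dx": 0,"dy": 0,"dz": 0,"rx": 0,"ry": 0,"rz": -0.09,"claw": 0},{"dx": 0,"dy": 0,"dz": 0,"rx": 0,"ry": 0,"rz": -0.09,"claw": 0},{"dx": 0,"dy": 0,"dz": 0,"rx": 0,"ry": 0,"rz": -0.09,"claw": 0},{"dx": 0,"dy": 0,"dz": 0,"rx": 0,"ry": 0,"rz": -0.09,"claw": 0},{"dx": 0,"dy": 0,"dz": 0,"rx": 0,"ry": 0,"rz": -0.09,"claw": 0},{"dx": 0,"dy": 0,"dz": 0,"rx": 0,"ry": 0,"rz": -0.09,"claw": 0},{"dx": 0,"dy": 0,"dz": 0,"rx": 0,"ry": -0.09,"rz": 0,"claw": 0},{"dx": 0,"dy": 0,"dz": 0,"rx": 0,"ry": -0.09,"rz": 0,"claw": 0}]}}

```text
time_s: 2.85
ee_pos: [0.4506, 0.27, 0.3144]
eef_rot: [3.141, 0.288, 3.126]
force: [0.3, 1.1, -0.5]
grip_width: 0.0938
grip_force: 0.0
```

Emit:
{"fn": "step_arm", "kwargs": {"plan": [{"dx": 0,"dy": 0,"dz": 0,"rx": 0,"ry": -0.09,"rz": 0,"claw": 0},{"dx": 0,"dy": 0,"dz": 0,"rx": 0,"ry": -0.09,"rz": 0,"claw": 0},{"dx": 0,"dy": 0,"dz": 0,"rx": 0,"ry": -0.09,"rz": 0,"claw": 0},{"dx": 0,"dy": 0,"dz": 0,"rx": 0,"ry": 0,"rz": 0,"claw": 0},{"dx": 0,"dy": 0,"dz": 0,"rx": 0,"ry": 0,"rz": 0,"claw": 0}]}}

```text
time_s: 3.35
ee_pos: [0.4497, 0.2703, 0.3146]
eef_rot: [3.141, 0.704, 3.126]
force: [-0.1, 0.6, 0.7]
grip_width: 0.094
grip_force: 0.0
```

```bash
cat >> h.py <<'E'
from scipy.spatial.transform import Rotation as Ro
def wrist():
    o=telemetry.get_obs(); p=viewer.camera('wrist')
    T=np.eye(4);T[:3,:3]=Ro.from_euler('xyz',o['eef_rot']).as_matrix();T[:3,3]=o['ee_pos']
    C=np.linalg.inv(T@p['tool_from_camera']); p['R']=C[:3,:3];p['t']=C[:3,3]; return o,p
E
python3 - <<'E'
from h import *
o,p=wrist(); save(p,'w1.png'); np.savez('w1.npz',**p)
print({k:np.round(o[k],3).tolist() for k in('time_s','ee_pos','eef_rot','qpos','force')})
print([(d['rect'],d['score']) for d in viewer.recognise('length_ring',p)])
E
```

```text
{'time_s': 3.35, 'ee_pos': [0.45, 0.27, 0.315], 'eef_rot': [3.141, 0.704, 3.126], 'qpos': [0.668, -0.08, 1.87, -0.571, 0.855, -0.616], 'force': [-0.123, 0.562, 0.688]}
[([257.1, 215.0, 293.4, 231.2], 0.64)]
```

View pics/w1.png

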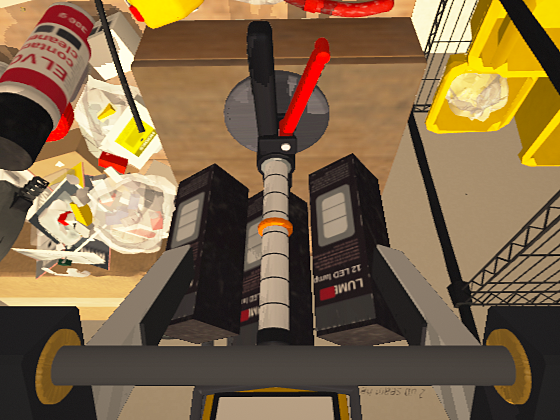

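The wrist view is upside down. The ring is at (275,224), the collar top edge near (277,158), the arm runs up to (260,25), and the lever tip is at (322,45). I'll measure from this one and combine it with the first views.

Run:
```python
from fit import *
p=dict(np.load('w1.npz')); w=cloud(p).reshape(-1,3); im=p['img'].reshape(-1,3).astype(int); m={k:v.ravel() for k,v in masks(p).items()}
near=np.hypot(w[:,0]-.555,w[:,1]-.263)<.03
q=w[near&(im.min(1)>60)&(w[:,2]>.17)&(w[:,2]<.28)]
ax,e=axisfit(q,.011,[.559,.263]); print('axis',ax.round(4),e,len(q))
d=np.hypot(w[:,0]-ax[0],w[:,1]-ax[1])
o=m['orange']&(d<.02)&(w[:,2]>.15); z=w[o][:,2]; print('ring',o.sum(),np.percentile(z,[0,2,10,50,90,98]).round(4),'d',np.percentile(d[o],[2,50,98]).round(4))
oo=o&(d>.0135); print('outer face z',np.percentile(w[oo][:,2],[0,2,50,98,100]).round(4))
# column profile at axis
W=w.reshape(420,560,3)
for v in list(range(130,176,2))+list(range(212,238,1)):
    print(v,p['img'][v,275],W[v,275].round(4),end=' | ' if v%2 else '\n')
arm=(im.max(1)<75)&(d>.05)&(d<.14)&(w[:,2]>.115)&(w[:,2]<.17)&(abs(w[:,1]-.26)<.05)&(w[:,0]<.52)
q=w[arm]; top=q[q[:,2]>np.percentile(q[:,2],95)-.003]; k=np.polyfit(top[:,0],top[:,1],1)
print('arm ztop',np.percentile(q[:,2],[50,95]).round(4),'dmax',d[arm].max().round(4),'slope',k[0].round(3),'y .455',np.polyval(k,.455).round(4))
r=m['red']&(d<.14)&(d>.02)&(w[:,2]>.11)&(w[:,2]<.17); q=w[r];print('lever z',np.percentile(q[:,2],[2,50,98]).round(4),'xmin',np.percentile(q[:,0],1).round(4),'ymax',np.percentile(q[:,1],99).round(4),'at x<.45 ymax',q[q[:,0]<.452][:,1].max().round(4))
```

```text
axis [0.5562 0.2621] 0.00033771285545200133 2608
ring 222 [0.2209 0.2211 0.2221 0.2247 0.2263 0.2269] d [0.0111 0.0147 0.016 ]
outer face z [0.2209 0.2211 0.2241 0.2264 0.2271]
130 [37 34 31] [0.5168 0.263  0.1457]
132 [37 34 34] [0.5194 0.2629 0.1455]
134 [22 20 20] [0.5224 0.2628 0.1449]
136 [22 21 20] [0.5215 0.2629 0.1483]
138 [22 22 23] [0.521  0.2629 0.1513]
140 [51 48 46] [0.5224 0.2629 0.1524]
142 [45 41 41] [0.5253 0.2628 0.1519]
144 [46 42 42] [0.5269 0.2627 0.1528]
146 [45 41 40] [0.5305 0.2626 0.1518]
148 [46 42 41] [0.5322 0.2626 0.1526]
150 [46 42 42] [0.5341 0.2625 0.1533]
152 [26 22 24] [0.537  0.2624 0.153 ]
154 [62 54 50] [0.5381 0.2624 0.1545]
156 [37 32 34] [0.5406 0.2623 0.1547]
158 [220 204 174] [0.5422 0.2623 0.1556]
160 [141 128 112] [0.5445 0.2622 0.156 ]
162 [184 161 137] [0.5451 0.2622 0.158 ]
164 [182 161 136] [0.5452 0.2622 0.1604]
166 [182 162 137] [0.5447 0.2623 0.1632]
168 [184 162 136] [0.5452 0.2623 0.1652]
170 [184 163 138] [0.5449 0.2623 0.1678]
172 [192 170 143] [0.5444 0.2624 0.1706]
174 [43 37 34] [0.546  0.2623 0.1716]
212 [194 170 144] [0.5451
[... 502 characters left out ...]
48 0.263  0.2258]
225 [205 139 113] [0.5452 0.263  0.2265] | 226 [182 167 148] [0.5459 0.263  0.227 ]
227 [188 166 143] [0.5451 0.263  0.2285] | 228 [189 166 142] [0.5462 0.263  0.2288]
229 [197 173 147] [0.5451 0.2631 0.2304] | 230 [155 137 118] [0.5456 0.2631 0.231 ]
231 [24 22 21] [0.5445 0.2631 0.2326] | 232 [199 175 148] [0.5463 0.2631 0.2325]
233 [193 169 145] [0.5445 0.2631 0.2346] | 234 [188 165 141] [0.5445 0.2632 0.2355]
235 [188 164 141] [0.5455 0.2631 0.2358] | 236 [188 164 141] [0.5453 0.2631 0.2369]
237 [187 164 141] [0.5453 0.2632 0.2378] | arm ztop [0.146  0.1475] dmax 0.1288 slope 0.016 y .455 0.2544
lever z [0.129  0.1434 0.1458] xmin 0.4421 ymax 0.3038 at x<.45 ymax 0.3047
```

Emit:
{"fn": "step_arm", "kwargs": {"plan": [{"dx": 0.16,"dy": 0.06,"dz": 0.2,"rx": 0,"ry": 0,"rz": 0.01,"claw": 0},{"dx": 0.16,"dy": 0,"dz": 0.2,"rx": 0,"ry": 0,"rz": 0,"claw": 0},{"dx": 0.16,"dy": 0,"dz": 0.2,"rx": 0,"ry": 0,"rz": 0,"claw": 0},{"dx": 0.16,"dy": 0,"dz": 0.2,"rx": 0,"ry": 0,"rz": 0,"claw": 0},{"dx": 0.16,"dy": 0,"dz": 0.2,"rx": 0,"ry": 0,"rz": 0,"claw": 0},{"dx": 0.16,"dy": 0,"dz": 0.2,"rx": 0,"ry": 0,"rz": 0,"claw": 0},{"dx": 0.15,"dy": 0,"dz": 0.2,"rx": 0,"ry": 0,"rz": 0,"claw": 0},{"dx": 0,"dy": 0,"dz": 0,"rx": 0,"ry": 0,"rz": 0,"claw": 0},{"dx": 0,"dy": 0,"dz": 0,"rx": 0,"ry": 0,"rz": 0,"claw": 0}]}}

```text
time_s: 4.35
ee_pos: [0.4575, 0.2772, 0.1363]
eef_rot: [3.129, 0.706, 3.104]
force: [0.0, 0.3, 0.5]
grip_width: 0.094
grip_force: 0.0
```

Run:
```python
from h import *
o,p=wrist(); save(p,'w2.png'); np.savez('w2.npz',**p)
print({k:np.round(o[k],3).tolist() for k in('time_s','ee_pos','eef_rot','qpos','force')})
```

```text
{'time_s': 4.35, 'ee_pos': [0.457, 0.277, 0.136], 'eef_rot': [3.129, 0.706, 3.104], 'qpos': [0.671, 0.188, 2.053, -0.967, 0.525, -0.099], 'force': [0.024, 0.263, 0.492]}
```

View pics/w2.png

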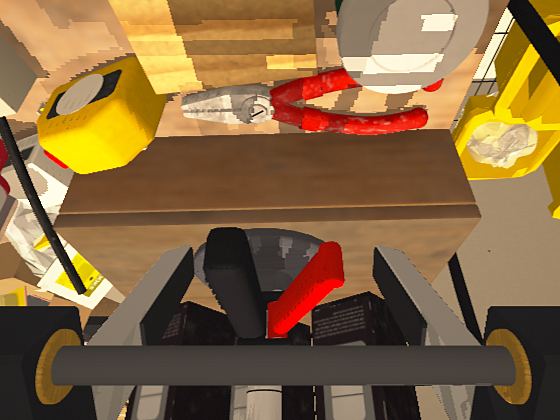

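The fingers straddle the arm's left face (205) and the lever tip (345) with room on both sides. I'll pinch lightly.

Emit:
{"fn": "step_arm", "kwargs": {"plan": [{"dx": 0,"dy": 0,"dz": 0,"rx": 0,"ry": 0,"rz": -0.024,"claw": 0.2},{"dx": 0,"dy": 0,"dz": 0,"rx": 0,"ry": 0,"rz": 0,"claw": 0.3},{"dx": 0,"dy": 0,"dz": 0,"rx": 0,"ry": 0,"rz": 0,"claw": 0.4},{"dx": 0,"dy": 0,"dz": 0,"rx": 0,"ry": 0,"rz": 0,"claw": 0.45},{"dx": 0,"dy": 0,"dz": 0,"rx": 0,"ry": 0,"rz": 0,"claw": 0.45},{"dx": 0,"dy": 0,"dz": 0,"rx": 0,"ry": 0,"rz": 0,"claw": 0.45}], "grip_force": 7}}

```text
time_s: 5.0
ee_pos: [0.4567, 0.2773, 0.1359]
eef_rot: [-3.123, 0.707, -3.129]
force: [-1.0, -0.8, 1.6]
grip_width: 0.0596
grip_force: 7.0
```

Emit:
{"fn": "step_arm", "kwargs": {"plan": [{"dx": -0.013,"dy": 0,"dz": -0.0152,"rx": 0,"ry": 0,"rz": 0,"claw": 0.45},{"dx": -0.026,"dy": 0,"dz": -0.0304,"rx": 0,"ry": 0,"rz": 0,"claw": 0.45},{"dx": -0.026,"dy": -0.01,"dz": -0.0304,"rx": 0,"ry": 0,"rz": 0,"claw": 0.45},{"dx": -0.026,"dy": -0.01,"dz": -0.0304,"rx": 0,"ry": 0,"rz": 0,"claw": 0.45},{"dx": -0.013,"dy": 0,"dz": -0.0152,"rx": 0,"ry": 0,"rz": 0,"claw": 0.45},{"dx": 0,"dy": 0,"dz": 0,"rx": 0,"ry": 0,"rz": 0,"claw": 0.45}]}}

```text
time_s: 5.6
ee_pos: [0.4565, 0.2757, 0.1519]
eef_rot: [-3.123, 0.707, -3.128]
force: [0.3, 2.1, -2.9]
grip_width: 0.0597
grip_force: 7.0
```

```bash
cat > chk.py <<'E'
from fit import *
import sys
tag=sys.argv[1]
o=telemetry.get_obs(); print({k:np.round(o[k],4).tolist() for k in('time_s','ee_pos','force','grip_width','grip_force')})
for n in('scene','side'):
    p=viewer.camera(n); np.savez(n+tag+'.npz',**p); save(p,n+tag+'.png')
    w=cloud(p).reshape(-1,3); im=p['img'].reshape(-1,3).astype(int); m={k:v.ravel() for k,v in masks(p).items()}
    d=np.hypot(w[:,0]-.5585,w[:,1]-.263)
    y=m['yellow']&(w[:,2]>.34)&(abs(w[:,0]-.58)<.05)&(abs(w[:,1]-.27)<.1); print(n,'lamp top',np.percentile(w[y][:,2],[50,90,98]).round(4))
    t=(im.max(1)<90)&(d<.02)&(w[:,2]>.14)&(w[:,2]<.24); print(' collartop',np.percentile(w[t][:,2],[50,75,90,97]).round(4))
    r=m['red']&(d<.14)&(d>.02)&(w[:,2]>.11)&(w[:,2]<.24)&(w[:,0]<.54); q=w[r]; tp=q[q[:,2]>np.percentile(q[:,2],98)-.004] if len(q) else q
    if len(q): print(' lever top z',np.percentile(q[:,2],98).round(4),'yaw',np.arctan(np.polyfit(tp[:,0],tp[:,1],1)[0]).round(3))
    a=m['orange']&(d<.02)&(w[:,2]>.15);print(' ring z',np.percentile(w[a][:,2],[2,50,98]).round(4) if a.any() else None)
E
python3 chk.py 2
```

```text
{'time_s': 5.6, 'ee_pos': [0.4565, 0.2757, 0.1519], 'force': [0.3278, 2.1196, -2.9277], 'grip_width': 0.0597, 'grip_force': 6.9717}
scene lamp top [0.4212 0.4274 0.4284]
 collartop [0.1623 0.1692 0.1701 0.1711]
 lever top z 0.1589 yaw -0.083
 ring z [0.2245 0.2265 0.2277]
side lamp top [0.4248 0.4272 0.4277]
 collartop [0.1614 0.1679 0.1692 0.1701]
 lever top z 0.1599 yaw -0.33
 ring z [0.2219 0.2252 0.2272]
```

It's holding: the lamp and collar rose about 14 mm with the lever still open. I'll continue the lift.

Emit:
{"fn": "step_arm", "kwargs": {"plan": [{"dx": -0.02,"dy": 0,"dz": -0.0235,"rx": 0,"ry": 0,"rz": 0,"claw": 0.45},{"dx": -0.039,"dy": -0.01,"dz": -0.0456,"rx": 0,"ry": 0,"rz": 0,"claw": 0.45},{"dx": -0.039,"dy": -0.01,"dz": -0.0456,"rx": 0,"ry": 0,"rz": 0,"claw": 0.45},{"dx": -0.039,"dy": -0.01,"dz": -0.0456,"rx": 0,"ry": 0,"rz": 0,"claw": 0.45},{"dx": -0.039,"dy": -0.01,"dz": -0.0456,"rx": 0,"ry": 0,"rz": 0,"claw": 0.45},{"dx": -0.039,"dy": -0.01,"dz": -0.0456,"rx": 0,"ry": 0,"rz": 0,"claw": 0.45},{"dx": -0.039,"dy": -0.01,"dz": -0.0456,"rx": 0,"ry": 0,"rz": 0,"claw": 0.45},{"dx": -0.039,"dy": 0,"dz": -0.0456,"rx": 0,"ry": 0,"rz": 0,"claw": 0.45},{"dx": -0.02,"dy": 0,"dz": -0.0235,"rx": 0,"ry": 0,"rz": 0,"claw": 0.45},{"dx": 0,"dy": 0,"dz": 0,"rx": 0,"ry": 0,"rz": 0,"claw": 0.45}]}}

```text
time_s: 6.7
ee_pos: [0.4564, 0.2703, 0.2007]
eef_rot: [-3.123, 0.707, -3.129]
force: [-4.9, 2.7, -2.3]
grip_width: 0.06
grip_force: 6.9
```

```bash
python3 chk.py 3
python3 - <<'E'
import cv2,numpy as np
a=cv2.imread('pics/scene3.png')[165:245,180:260];b=cv2.imread('pics/side3.png')[180:260,200:280]
f=lambda i:cv2.resize(i,(400,400),interpolation=cv2.INTER_CUBIC)
cv2.imwrite('pics/crop3.png',np.hstack([f(a),f(b)]))
E
```

```text
{'time_s': 6.7, 'ee_pos': [0.4564, 0.2703, 0.2007], 'force': [-4.9436, 2.7257, -2.252], 'grip_width': 0.06, 'grip_force': 6.8991}
scene lamp top [0.4679 0.4744 0.4755]
 collartop [0.2042 0.2158 0.2173 0.2186]
 lever top z 0.2069 yaw -0.301
 ring z [0.2239 0.2261 0.228 ]
side lamp top [0.4721 0.4745 0.4748]
 collartop [0.202  0.2144 0.2166 0.2177]
 lever top z 0.2067 yaw -0.267
 ring z [0.2226 0.2251 0.2281]
```

View pics/crop3.png

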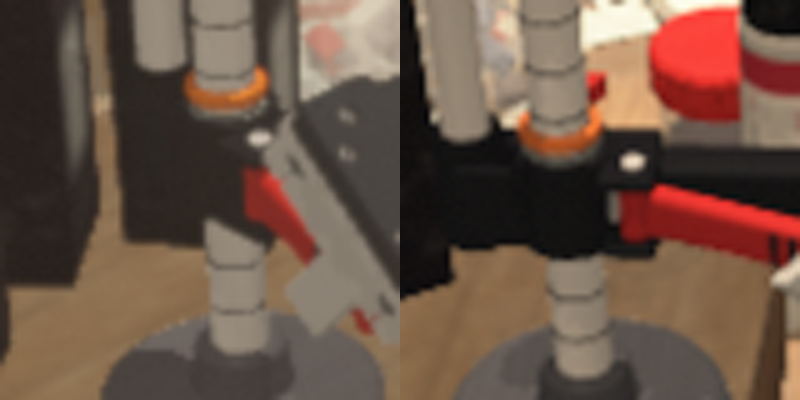

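The side crop shows a thin gap between the ring and the collar, with the lever clearly open. I'll refine the remaining distance from the collar's top face in the close-up.

Run:
```python
from fit import *
def plane(f,ax,lo):
    p=dict(np.load(f)); w=cloud(p).reshape(-1,3); im=p['img'].reshape(-1,3).astype(int)
    d=np.hypot(w[:,0]-ax[0],w[:,1]-ax[1]); s=(d>.0125)&(d<.018)&(w[:,2]>lo)&(w[:,2]<lo+.02)&(im.max(1)<110)
    az=np.degrees(np.arctan2(w[:,1]-ax[1],ax[0]-w[:,0]))
    for a,b in((-180,-60),(-60,-25),(-25,25),(25,60),(60,180)):
        k=s&(az>a)&(az<b); 
        if k.sum()>2: print(f,(a,b),k.sum(),np.percentile(w[k][:,2],[10,50,90]).round(4))
plane('w1.npz',[.5562,.2621],.147)
plane('scene1.npz',[.5594,.2634],.147);plane('side1.npz',[.5583,.2625],.147)
plane('scene3.npz',[.5594,.2634],.208);plane('side3.npz',[.5583,.2625],.208)
# reference: box top heights seen by each camera vs z (calibration bias)
for f in('w1.npz','scene1.npz','side1.npz'):
    p=dict(np.load(f)); w=cloud(p).reshape(-1,3); s=(abs(w[:,0]-.48)<.02)&(abs(w[:,1]-.2)<.04)&(abs(w[:,2]-.08)<.02); print(f,'boxtop',s.sum(),np.median(w[s][:,2]).round(4))
# ring edge by subpixel: orange-ness along axis column, depth of ring front
for f,ax in(('w1.npz',[.5562,.2621]),('scene1.npz',[.5594,.2634]),('side1.npz',[.5583,.2625])):
    p=dict(np.load(f)); C=-p['R'].T@p['t']; u=np.array(ax)-C[:2]; u/=np.linalg.norm(u); fr=np.array(ax)-.015*u
    zs=np.arange(.205,.24,.0005); X=np.c_[np.tile(fr,(len(zs),1)),zs]; c=X@p['R'].T+p['t']; uv=np.c_[c[:,0]/c[:,2]*p['fx']+p['cx'],c[:,1]/c[:,2]*p['fy']+p['cy']].astype(np.float32)
    s=cv2.remap(p['img'],uv[:,:1].copy(),uv[:,1:].copy(),cv2.INTER_LINEAR)[:,0].astype(int); g=s[:,0]-s[:,2]; print(f,[(round(z,4),int(a)) for z,a in zip(zs,g)][20:50])
```

```text
w1.npz (-180, -60) 50 [0.1543 0.1548 0.1554]
w1.npz (-60, -25) 33 [0.1541 0.1548 0.1554]
w1.npz (-25, 25) 49 [0.1539 0.1548 0.1554]
w1.npz (25, 60) 36 [0.1538 0.1545 0.1549]
w1.npz (60, 180) 56 [0.154  0.1548 0.1554]
scene1.npz (-180, -60) 5 [0.1554 0.1575 0.1613]
scene1.npz (-60, -25) 4 [0.1551 0.1554 0.1612]
scene1.npz (-25, 25) 3 [0.155  0.1551 0.156 ]
scene1.npz (25, 60) 12 [0.151  0.1546 0.1568]
scene1.npz (60, 180) 40 [0.1498 0.1546 0.1562]
side1.npz (-180, -60) 8 [0.1531 0.1543 0.1561]
side1.npz (-60, -25) 3 [0.1555 0.1557 0.1557]
side1.npz (-25, 25) 6 [0.1548 0.155  0.1562]
side1.npz (25, 60) 12 [0.1529 0.1552 0.1569]
side1.npz (60, 180) 52 [0.1497 0.1543 0.1558]
scene3.npz (-60, -25) 3 [0.2172 0.2175 0.2179]
scene3.npz (-25, 25) 10 [0.2166 0.2174 0.2182]
scene3.npz (25, 60) 13 [0.2145 0.217  0.2182]
scene3.npz (60, 180) 42 [0.2103 0.2159 0.2183]
side3.npz (-180, -60) 4 [0.2148 0.2155 0.2162]
side3.npz (-25, 25) 10 [0.2151 0.2164 0.217 ]
side3.npz (25, 60) 14 [0.2141 0.216  0.218 ]
side3.npz (60, 180) 54 [0.21   0.2157 0.2176]
w1.npz boxtop 1483 0.0743
scene1.npz boxtop 195 0
[... 1687 characters left out ...]
 26), (np.float64(0.2165), 27), (np.float64(0.217), 29), (np.float64(0.2175), 32), (np.float64(0.218), 35), (np.float64(0.2185), 37), (np.float64(0.219), 41), (np.float64(0.2195), 45), (np.float64(0.22), 56), (np.float64(0.2205), 64), (np.float64(0.221), 75), (np.float64(0.2215), 84), (np.float64(0.222), 91), (np.float64(0.2225), 97), (np.float64(0.223), 104), (np.float64(0.2235), 109), (np.float64(0.224), 112), (np.float64(0.2245), 111), (np.float64(0.225), 111), (np.float64(0.2255), 111), (np.float64(0.226), 106), (np.float64(0.2265), 96), (np.float64(0.227), 86), (np.float64(0.2275), 75), (np.float64(0.228), 65), (np.float64(0.2285), 58), (np.float64(0.229), 50), (np.float64(0.2295), 43)]
```

Emit:
{"fn": "step_arm", "kwargs": {"plan": [{"dx": -0.016,"dy": 0,"dz": -0.0185,"rx": 0,"ry": 0,"rz": 0,"claw": 0.45},{"dx": -0.016,"dy": 0,"dz": -0.0185,"rx": 0,"ry": 0,"rz": 0,"claw": 0.45},{"dx": 0,"dy": 0,"dz": 0,"rx": 0,"ry": 0,"rz": 0,"claw": 0.45},{"dx": 0,"dy": 0,"dz": 0,"rx": 0,"ry": 0,"rz": 0,"claw": 0.45},{"dx": 0,"dy": 0,"dz": 0,"rx": 0,"ry": 0,"rz": 0,"claw": 0.45}], "grip_force": 8}}

```text
time_s: 7.3
ee_pos: [0.4565, 0.2703, 0.205]
eef_rot: [-3.123, 0.706, -3.129]
force: [-5.9, 2.9, -2.5]
grip_width: 0.0602
grip_force: 7.9
```

```bash
cat >> chk.py <<'E'
    s=(im.max(1)<110)&(d>.0125)&(d<.018)&(w[:,0]<.553)&(w[:,2]>.2)&(w[:,2]<.235); print(' front top',np.percentile(w[s][:,2],[50,75,90]).round(4) if s.any() else None)
E
python3 chk.py 4; sleep 0; python3 chk.py 5
```

```text
{'time_s': 7.3, 'ee_pos': [0.4565, 0.2703, 0.205], 'force': [-5.9301, 2.9453, -2.4961], 'grip_width': 0.0602, 'grip_force': 7.8748}
scene lamp top [0.472  0.4787 0.4798]
 collartop [0.2066 0.2193 0.2213 0.2225]
 lever top z 0.2112 yaw -0.314
 ring z [0.2239 0.2263 0.2281]
 front top [0.2208 0.2213 0.2216]
side lamp top [0.4767 0.4788 0.4792]
 collartop [0.2049 0.2165 0.2201 0.2211]
 lever top z 0.2114 yaw -0.284
 ring z [0.2222 0.2251 0.2284]
 front top [0.2202 0.2206 0.2209]
{'time_s': 7.4, 'ee_pos': [0.4565, 0.2703, 0.205], 'force': [-5.5862, 2.338, -3.9955], 'grip_width': 0.0603, 'grip_force': 7.8749}
scene lamp top [0.472  0.4786 0.4798]
 collartop [0.2086 0.2195 0.2214 0.2237]
 lever top z 0.2113 yaw -0.298
 ring z [0.2239 0.2263 0.2278]
 front top [0.221  0.2214 0.2218]
side lamp top [0.4767 0.4789 0.4792]
 collartop [0.205  0.2167 0.2204 0.2214]
 lever top z 0.2114 yaw -0.275
 ring z [0.2215 0.2253 0.2277]
 front top [0.2197 0.2205 0.2214]
```

Only about 0.7 mm remains. I'll take it up, steady the leg with the lever still open, then check before squeezing.

Emit:
{"fn": "step_arm", "kwargs": {"plan": [{"dx": -0.005,"dy": 0,"dz": -0.006,"rx": 0,"ry": 0,"rz": 0,"claw": 0.45},{"dx": 0,"dy": 0,"dz": 0,"rx": 0,"ry": 0,"rz": 0,"claw": 0.45},{"dx": 0,"dy": 0,"dz": 0,"rx": 0,"ry": 0,"rz": 0,"claw": 0.45},{"dx": 0,"dy": 0,"dz": 0,"rx": 0,"ry": 0,"rz": 0,"claw": 0.45},{"dx": 0,"dy": 0,"dz": 0,"rx": 0,"ry": 0,"rz": 0,"claw": 0.45},{"dx": 0,"dy": 0,"dz": 0,"rx": 0,"ry": 0,"rz": 0,"claw": 0.45},{"dx": 0,"dy": 0,"dz": 0,"rx": 0,"ry": 0,"rz": 0,"claw": 0.45},{"dx": 0,"dy": 0,"dz": 0,"rx": 0,"ry": 0,"rz": 0,"claw": 0.45},{"dx": 0,"dy": 0,"dz": 0,"rx": 0,"ry": 0,"rz": 0,"claw": 0.45},{"dx": 0,"dy": 0,"dz": 0,"rx": 0,"ry": 0,"rz": 0,"claw": 0.45}]}}

```text
time_s: 8.5
ee_pos: [0.4565, 0.2703, 0.2058]
eef_rot: [-3.123, 0.706, -3.129]
force: [-5.6, 2.1, -2.9]
grip_width: 0.06
grip_force: 7.9
```

```bash
python3 chk.py 6
python3 - <<'E'
from h import *
# lamp rise by same stat, and image shift vs first
for n in('scene','side'):
  for t in '16':
    w=cloud(dict(np.load(n+t+'.npz'))).reshape(-1,3); p=dict(np.load(n+t+'.npz')); m=masks(p)['yellow'].ravel()
    y=m&(w[:,2]>.34)&(abs(w[:,0]-.58)<.05)&(abs(w[:,1]-.27)<.1); print(n,t,np.percentile(w[y][:,2],[90,98]).round(4))
E
```

```text
{'time_s': 8.5, 'ee_pos': [0.4565, 0.2703, 0.2058], 'force': [-5.5555, 2.1045, -2.9385], 'grip_width': 0.06, 'grip_force': 7.8786}
scene lamp top [0.4727 0.4795 0.4806]
 collartop [0.2065 0.2194 0.2219 0.2246]
 lever top z 0.2118 yaw -0.311
 ring z [0.2245 0.2263 0.228 ]
 front top [0.2213 0.2216 0.2225]
side lamp top [0.4773 0.4796 0.48  ]
 collartop [0.205  0.217  0.2205 0.2218]
 lever top z 0.212 yaw -0.274
 ring z [0.2215 0.2248 0.2278]
 front top [0.2207 0.2215 0.2218]
scene 1 [0.4131 0.4142]
scene 6 [0.4795 0.4806]
side 1 [0.4133 0.4137]
side 6 [0.4796 0.48  ]
```

Total rise is 66.3 mm, matching the target, and it's steady with the lever open. Now I'll squeeze it shut.

Emit:
{"fn": "step_arm", "kwargs": {"plan": [{"dx": 0,"dy": 0,"dz": 0,"rx": 0,"ry": 0,"rz": 0,"claw": 0.45},{"dx": 0,"dy": 0,"dz": 0,"rx": 0,"ry": 0,"rz": 0,"claw": 0.5},{"dx": 0,"dy": 0,"dz": 0,"rx": 0,"ry": 0,"rz": 0,"claw": 0.55},{"dx": 0,"dy": 0,"dz": 0,"rx": 0,"ry": 0,"rz": 0,"claw": 0.6},{"dx": 0,"dy": 0,"dz": 0,"rx": 0,"ry": 0,"rz": 0,"claw": 0.65},{"dx": 0,"dy": 0,"dz": 0,"rx": 0,"ry": 0,"rz": 0,"claw": 0.7},{"dx": 0,"dy": 0,"dz": 0,"rx": 0,"ry": 0,"rz": 0,"claw": 0.8},{"dx": 0,"dy": 0,"dz": 0,"rx": 0,"ry": 0,"rz": 0,"claw": 0.8},{"dx": 0,"dy": 0,"dz": 0,"rx": 0,"ry": 0,"rz": 0,"claw": 0.8},{"dx": 0,"dy": 0,"dz": 0,"rx": 0,"ry": 0,"rz": 0,"claw": 0.8}], "grip_force": 40}}

```text
time_s: 9.6
ee_pos: [0.4553, 0.2685, 0.2042]
eef_rot: [-3.118, 0.702, -3.129]
force: [-18.9, -6.9, -2.0]
grip_width: 0.0294
grip_force: 39.9
```

```bash
python3 chk.py 7
python3 - <<'E'
import cv2,numpy as np
a=cv2.imread('pics/scene7.png')[165:245,180:260];b=cv2.imread('pics/side7.png')[190:270,220:300]
f=lambda i:cv2.resize(i,(400,400),interpolation=cv2.INTER_CUBIC)
cv2.imwrite('pics/crop7.png',np.hstack([f(a),f(b)]))
E
```

```text
{'time_s': 9.6, 'ee_pos': [0.4553, 0.2685, 0.2042], 'force': [-18.8658, -6.9066, -2.0231], 'grip_width': 0.0294, 'grip_force': 39.8937}
scene lamp top [0.4717 0.4779 0.4791]
 collartop [0.2063 0.2191 0.2208 0.2221]
 lever top z 0.2111 yaw -0.137
 ring z [0.2234 0.2264 0.2279]
 front top [0.2199 0.2204 0.221 ]
side lamp top [0.4757 0.478  0.4785]
 collartop [0.2055 0.2174 0.2196 0.221 ]
 lever top z 0.2103 yaw -0.036
 ring z [0.2215 0.2252 0.2267]
 front top [0.2191 0.2198 0.2207]
```

View pics/crop7.png

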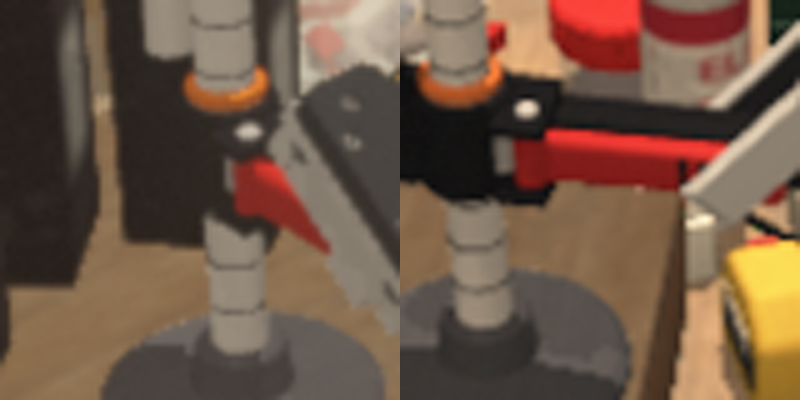

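The lever is shut: the opening is 29.4 mm, and it lies along the arm in the side crop. The leg settled about 1.5 mm while it closed. I'll wait a moment, with a gentle upward nudge to see whether that can be recovered.

Emit:
{"fn": "step_arm", "kwargs": {"plan": [{"dx": -0.005,"dy": 0,"dz": -0.006,"rx": 0,"ry": 0,"rz": 0,"claw": 0.8},{"dx": -0.005,"dy": 0,"dz": -0.006,"rx": 0,"ry": 0,"rz": 0,"claw": 0.8},{"dx": 0,"dy": 0,"dz": 0,"rx": 0,"ry": 0,"rz": 0,"claw": 0.8},{"dx": 0,"dy": 0,"dz": 0,"rx": 0,"ry": 0,"rz": 0,"claw": 0.8},{"dx": 0,"dy": 0,"dz": 0,"rx": 0,"ry": 0,"rz": 0,"claw": 0.8}]}}

```text
time_s: 10.2
ee_pos: [0.4553, 0.2683, 0.2052]
eef_rot: [-3.118, 0.701, -3.129]
force: [-10.8, -5.9, -7.8]
grip_width: 0.0289
grip_force: 39.7
```

```bash
python3 chk.py 8
```

```text
{'time_s': 10.2, 'ee_pos': [0.4553, 0.2683, 0.2052], 'force': [-10.8232, -5.8747, -7.7757], 'grip_width': 0.0289, 'grip_force': 39.7455}
scene lamp top [0.4717 0.4781 0.4792]
 collartop [0.2065 0.2184 0.2207 0.2229]
 lever top z 0.2114 yaw -0.13
 ring z [0.2237 0.2263 0.228 ]
 front top [0.2199 0.2207 0.221 ]
side lamp top [0.4756 0.4781 0.4786]
 collartop [0.2054 0.2172 0.2199 0.221 ]
 lever top z 0.2106 yaw -0.031
 ring z [0.2217 0.2252 0.2276]
 front top [0.2187 0.2196 0.2205]
```

The clamp holds with the collar about 1.4 mm below the mark, so the nudge gained nothing. The lever is fully shut and the grip is steady at 40 N, so I'm handing in.

```bash
python3 -c "
from station import hand_in
print(hand_in())"
```

```text
the job is handed in; nothing more can be done
None
```

I raised the leg to the ring, steadied it with the lever open, and squeezed the lever fully shut. By my measurement the collar settled about 1.4 mm below the ring's underside as the lever closed, and a gentle upward nudge didn't recover it. The job is handed in with the gripper still holding arm and lever at 40 N; nothing on the bench was deliberately moved, though I didn't re-check those things at the end.

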